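Unlock the consumables box on the welding bench

ROBOT

A 7-joint arm with a two-finger parallel gripper is mounted at the origin on the work surface. World frame = base frame: x ahead of the robot, y to its left, z up, the work surface at z = 0. Lengths are in m, angles in rad, forces in N, time in s.
With the tool pointing down it reaches from about 0.425 to 0.875 m from the base axis. Payload 4.7 kg.
Tool frame: the origin (TCP) lies on the centre line of the jaws, within the pads' length; the fingertips stand 14 mm ahead of it and the grasp point (between the pads) lies 5 mm behind it; z points along the fingers, y is the direction in which the jaws open and shut (so a half turn about z gives the same grasp; the last joint's range is limited). The gripper opens to 87 mm and grips with 3 to 60 N. Pads are 19 mm wide; open, the fingers measure 117 mm over their backs; the gripper's body (75 mm by 190 mm) begins 51 mm behind the grasp point.
Start: joints at [1.268, 0.321, -0.07, 1.45, 0.023, 1.371, -0.057], TCP at [0.202, -0.618, 0.237] pointing down, gripper open.
Joint ranges: [-2.86, 2.86], [-0.3, 2.09], [-1.38, 1.24], [0.06, 2.45], [-1.56, 4.7], [0.09, 2.05], [-2.69, 2.69]. Speed limits (rad/s): [2.57, 2.57, 3.14, 3.14, 3.14, 3.14, 3.14].

INTERFACE

Orientations are given as a rotation vector (axis times angle).
In Python, from bench import ctrl gives the robot as it stands. The module is installed in compiled form; this text tells all that it offers.
- The arm moves only by the tool step_arm, never from a script. Its argument "plan" is a list of rows, each a list of 3 entries, a list of its own where there are three numbers: the turn, a rotation vector about the tool's x, y, z in rad, then the shift along the tool's x, y, z in m, then the closure in counts, from 0 (fully open) to 255 (shut). In form: [[[rx, ry, rz], [x, y, z], hand], ...]. A call has exactly 10 rows; each row is the pose to reach, as a shift and turn from the pose commanded when the call began, along the tool's axes at that moment; what a row does not reach only later rows make up. A row lasts 1/8 s, in which the tool goes at most 62.5 mm and 10.7 degrees, less where a joint would pass 70% of its speed; a pose out of reach is approached as far as the arm can. A call with a gripper value outside its range is refused whole. The fingers move at their own pace and stop on an object; "squeeze" is the grip in N (left out, the last holds). Time passes only in rows, so rows that repeat a pose let the fingers close, or fill a call up. It gives the time, the measured TCP pose, the force and the opening at its end, in the units of the state.
- ctrl.get_state(): the state, without advancing time (a new reading comes with each control period).
- ctrl.get_image(name): name is "side" or "top"; returns the picture (400x640x3 uint8, red, green, blue); there is no depth.
- ctrl.calibration(name): a dict with "fov_y" (degrees; the focal length in pixels is half the picture's height over the tangent of half this angle, whatever the lens; pixels are square), "cx", "cy" (the principal point, pixels), "rvec" (rotation vector, rad) and "tvec" (3), from world to camera coordinates, as OpenCV has them. Camera axes: x right, y down, z forward; pixel columns grow to the right and rows downward; lengths in m; the calibration is good to about 2 mm. A picture is of the moment at which its call begins. calibration takes no time and is no camera call.
- ctrl.close_job(): hands the job in, once; it reports no verdict.
Trained networks look in the newest picture that a camera, given by its name, has taken for a name from the list of things; names that differ only in an ending like _2 or _b are one class to them, and where a whole thing is asked for, a point or a joint stands for the part that bears it (a point fixed in the world has none). Each returns a list of dicts, best first, with "score" (0 to 1); they miss things now and then, are a little off and sometimes report something else, mostly with a low value. They report only what shows in the picture. A call takes as long as a camera call. They do not tell look-alikes from the thing itself.
- ctrl.cut_out(camera, label): "pixels" (400x640 bool, what is visible of it) and "rect" ([left, top, width, height] in pixels, round what is visible of it).
The state is a dict: "time": time; "joint_positions": joint angles; "qd": joint speeds; "joint_torque": joint torques, N m; "position": TCP position; "tool_rot": TCP orientation; "ft_force": force on the tool from outside, world axes, zero at the start; "torque": the same for the moment, N m; "grip_width": opening from 0.0 (shut) to 1.0 (fully open).
Only numpy, scipy, OpenCV 4.12 (cv2) and the standard library are available. Lean on these libraries where they do the work, as an engineer would, in place of code of your own. Each camera call takes 0.05 s, during which the arm holds its last target.

TASK

Take the steel key out of its stand, push it fully home in the keyhole on the sloping front of the grey steel box, and turn it clockwise until the hidden bolt lets go and the sprung lid rises by itself. Leave the key in the lock, let go of it, and leave the other things on the bench where they are.

Things in the scene. Friction and masses are not known exactly. Their poses are not given: they have to be found in the camera images.
- key_handle (a point): Centre of the loose steel key's handle (about 70 g), a flat paddle 46 (key x) by 10 (key y) by 28 mm (key z); grasp it across the 10 mm. Key z runs along the 96 mm long key, tip to handle. At the start the key stands upright in its stand, slot 36 mm deep, this point 89 mm above the bench: lift it straight up 42 mm or more to clear.
- key_tip (a point): Centre of the key's flat tip face, 82 mm from key_handle, same axes. From the tip: a flat bit 22 (x) by 6 (y) by 20 mm (z), in the plane of the handle, then a round shank of 6 mm diameter, 48 mm long, then the handle. A half turn about z gives the same key.
- stand: Fixed steel block, 60 mm (x) by 50 mm (y) by 43 mm tall, with a slot along its x in the top, where the key stands. Origin: centre of its underside. It stands left or right of the box.
- keyhole (a point): Middle of the slot's mouth in the flat steel lock plate (70 x 50 x 10 mm) flush in the sloping panel. z points straight out of the panel, 35 degrees from vertical towards the box's front; x runs along the slot, up the slope. Slot 24.4 (x) by 8.4 mm (y): 1.2 mm to spare each side of the bit, 2 mm chamfer. The key goes in along -z, its x along the slot either way round.
- key_seat (a point): Where the tip rests when fully home, 34 mm below the mouth (handle centre then 48 mm above it); axes as keyhole. A plug behind the plate turns with the bit only when the whole bit is past the plate, over 30 mm in. Clockwise facing the panel (negative about z) draws the bolt: it lets go at about 1.0 rad, stop at 1.4 rad, about 0.1 N m. The plug stays where it is left.
- lid (a joint): Lid of the box, rad: 0 shut (held by the bolt), 1.2 fully up. Once the bolt lets go a spring lifts it to 1.2 in about two seconds and holds it. No grip on it. 240 mm wide, 130 mm deep, hinged at its far edge; its front edge is 85 mm up the slope from the keyhole.
- box: Grey painted steel box fixed to the bench: 240 mm wide (y), 253 mm deep (x), front wall 60 mm high, then a 150 mm long panel sloping up at 35 degrees to the flat lid at 146 mm height. Origin: centre of its underside; -x is its front.
- bush_center (a point): Bystander: centre of a loose thick steel bush, 48 mm across, 40 mm tall. Left or right of the box, on the side away from the key stand.
- hexbolt_center (a point): Bystander: middle of a loose hexagon-head bolt standing on its head, 60 mm tall, head 32 mm across, between the robot and the box.
- plate: Bystander: loose flat metal plate 140 by 120 by 8 mm on the bench right of the box; origin at the centre of its underside.
- hammer: Bystander: hammer lying on the bench left of the box.
Not all that is in view belongs to the job. Of the things shaped like the part that bears key_handle, the bare steel one is meant.

How it is judged:
On the way, in this order (a step that is already met when the one before it is completed fails the run):
1. the key is fully home in the lock (distance between key_tip and key_seat below 0.005 m and angle between the z axis of key_tip and the z axis of keyhole, either way round below 0.15 rad), for 0.1 s.
2. the bolt has let go and the lid has risen (value of joint lid above 1 rad), for 0.2 s.
At the end, for the whole second after the job is handed in: The lid stands up (more than 1.0 rad) and the key, at rest, is still in the lock: its tip within 6 mm of key_seat and its axis within 0.25 rad of the keyhole's (value of joint lid above 1 rad and distance between key_tip and key_seat below 0.006 m and angle between the z axis of key_tip and the z axis of keyhole, either way round below 0.25 rad and linear speed of key below 0.02 m/s); the robot touches nothing.
It fails at once if a bystander (bush, hexagon bolt, plate or hammer) is moved more than 30 mm (distance of any of bush_center, hexbolt_center, plate, hammer from where it was at the start of the episode above 0.03 m).
It also fails if it takes over 48 s, if anything falls off the work surface, if the arm or the gripper's body presses on something with over 40 N, if the wrist force passes 120 N, or if a joint passes its speed limit or range.

## Working session

There is one attempt and no reset: what is moved stays moved. The work goes in short steps, Python scripts to look and compute and a tool call to move; the robot and the scene stay as the last step left them, time stands still between calls to the robot, and variables do not carry over. Pictures are saved under pics/ and viewed, and the job is handed in when it is done.

Besides the shell and the picture viewer there is one more tool, called after ">>>" as a command line: name --argument value ..., lists and objects as JSON in quotes. step_arm: Moves the arm, as the interface text tells. Its arguments: {"type":"object","properties":{"plan":{"type":"array"},"squeeze":{"type":"number"}},"required":["plan"]}

```bash
mkdir -p pics; ls
python3 - <<'E'
from bench import ctrl
import cv2
s=ctrl.get_state(); print(s)
for n in("side","top"):
    print(n,ctrl.calibration(n)); im=ctrl.get_image(n); cv2.imwrite(f"pics/{n}0.png",im[:,:,::-1])
E
```

```text
pics
{'time': 0.0, 'joint_positions': array([ 1.2680709 ,  0.32183381, -0.07008692,  1.45168043,  0.02260091,
        1.37078302, -0.05692152]), 'qd': array([ 1.73825263e-05, -1.73305278e-04,  6.54515074e-05, -6.62727173e-04,
        2.41045635e-03, -1.32090237e-03,  2.03825499e-04]), 'joint_torque': array([-3.18108723e-04, -4.91297114e+01, -4.03797431e-01, -3.12529957e+01,
       -6.36247918e-02,  4.38232231e-02,  1.84927485e-04]), 'position': array([ 0.20229956, -0.6171642 ,  0.23545175]), 'tool_rot': array([-3.10040157e+00, -4.95311200e-01,  6.26312664e-04]), 'ft_force': array([ 0.69692089, -0.09693435,  0.37036903]), 'torque': array([0.01705536, 0.022677  , 0.02879152]), 'grip_width': 1.0017250133506495}
side {'fov_y': 45.310939356465795, 'cx': 322.0932601205347, 'cy': 198.1912799505999, 'rvec': array([ 2.34562348, -0.02183537,  0.02668087]), 'tvec': array([-0.53130187,  0.11420195,  1.24624121])}
top {'fov_y': 46.85700846258615, 'cx': 320.30720391307943, 'cy': 195.84916576260835, 'rvec': array([ 2.15528153, -2.14188995,  0.12227842]), 'tvec': array([0.01598601, 0.54366141, 1.39556891])}
```

View pics/side0.png

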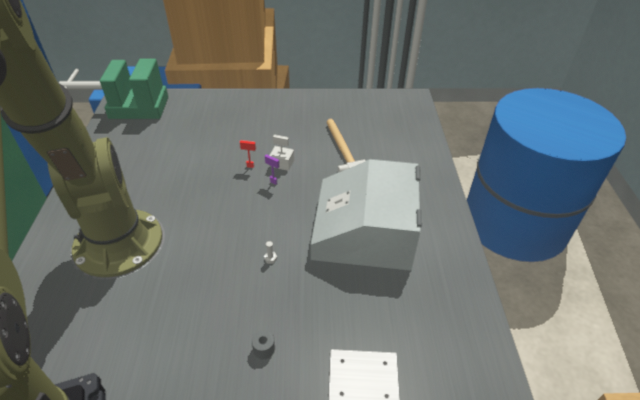

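View pics/top0.png

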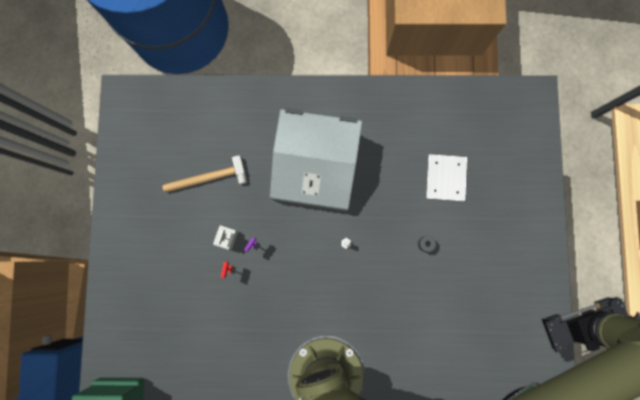

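Run:
```python
from bench import ctrl
import cv2,numpy as np
S=cv2.imread("pics/side0.png");T=cv2.imread("pics/top0.png")
a=cv2.resize(S[125:195,230:360],None,fx=6,fy=6,interpolation=cv2.INTER_CUBIC)
b=cv2.resize(T[215:285,205:285],None,fx=7,fy=7,interpolation=cv2.INTER_CUBIC)
c=cv2.resize(T[100:215,260:370],None,fx=5,fy=5,interpolation=cv2.INTER_CUBIC)
d=cv2.resize(S[150:280,300:430],None,fx=4.5,fy=4.5,interpolation=cv2.INTER_CUBIC)
for n,i in zip("abcd",(a,b,c,d)): cv2.imwrite(f"pics/z{n}.png",i)
for cam in("side","top"):
  for l in("key_handle","stand","box","lid","hexbolt_center","bush_center","plate","hammer","keyhole"):
    try:
      for r in ctrl.cut_out(cam,l):
        ys,xs=np.nonzero(r["pixels"]); print(cam,l,round(r["score"],2),r["rect"],xs.mean().round(1),ys.mean().round(1),len(xs))
    except Exception as e: print(cam,l,e)
print(ctrl.get_state()["time"])
```

```text
side key_handle 0.72 [239.0, 138.5, 17.9, 31.2] 248.3 150.1 172
side key_handle 0.71 [270.7, 136.3, 16.3, 11.1] 281.3 140.9 103
side key_handle 0.47 [261.3, 156.7, 14.7, 28.5] 272.5 166.5 194
side stand 0.7 [274.0, 148.5, 23.5, 20.0] 284.1 157.8 325
side stand 0.68 [324.1, 119.3, 40.0, 51.9] 342.6 147.2 523
side box 0.68 [276.9, 137.2, 8.7, 8.5] 280.9 140.8 115
side lid 0.61 [364.8, 159.4, 57.1, 71.9] 393.1 196.6 3650
side bush_center 0.82 [251.0, 334.2, 22.0, 25.1] 263.0 344.7 525
side plate 0.77 [328.2, 352.9, 71.4, 45.6] 363.5 376.0 3202
side hammer 0.6 [326.7, 119.9, 39.2, 53.8] 342.7 148.5 584
side keyhole 0.52 [327.2, 193.3, 22.0, 16.1] 338.1 201.3 285
top key_handle 0.66 [244.9, 238.6, 12.7, 14.7] 250.5 244.0 58
top key_handle 0.64 [218.7, 230.8, 7.3, 13.5] 220.7 236.5 100
top key_handle 0.58 [274.7, 110.8, 86.7, 55.1] 317.7 135.9 3694
top stand 0.65 [303.9, 170.7, 16.9, 24.5] 310.9 182.9 370
top box 0.93 [270.3, 109.8, 87.1, 99.7] 314.5 158.8 7415
top box 0.73 [163.2, 157.1, 81.5, 33.7] 210.6 175.6 807
top lid 0.63 [277.0, 109.6, 87.8, 55.8] 317.7 135.7 3647
top hexbolt_center 0.55 [222.7, 224.3, 16.7, 25.4] 228.8 237.3 234
top bush_center 0.54 [418.2, 236.7, 15.4, 11.8] 426.5 243.1 219
top plate 0.93 [429.5, 155.8, 38.3, 45.5] 446.9 177.2 1691
top hammer 0.64 [163.2, 154.5, 81.0, 34.9] 211.9 175.4 834
top keyhole 0.86 [302.2, 169.5, 18.0, 26.0] 310.9 183.2 338
top keyhole 0.53 [343.8, 235.7, 6.0, 10.7] 346.0 242.5 42
1.0
```

View pics/za.png

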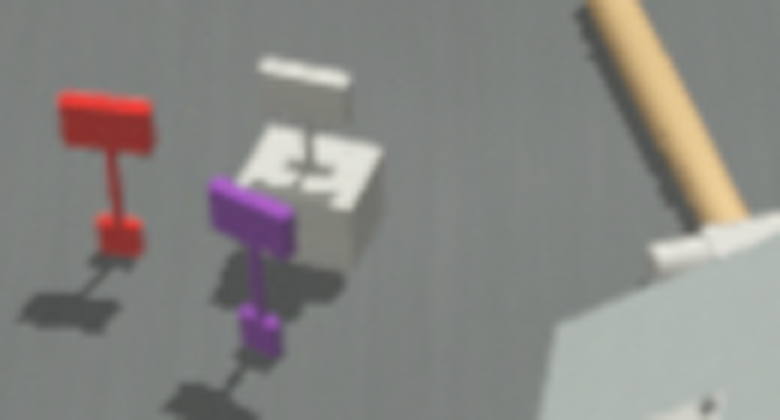

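View pics/zb.png

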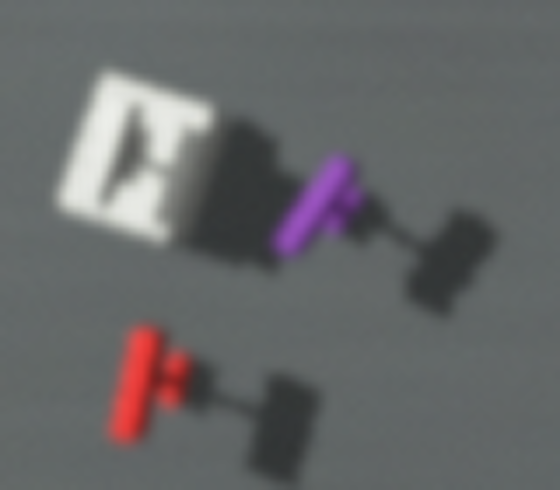

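View pics/zc.png

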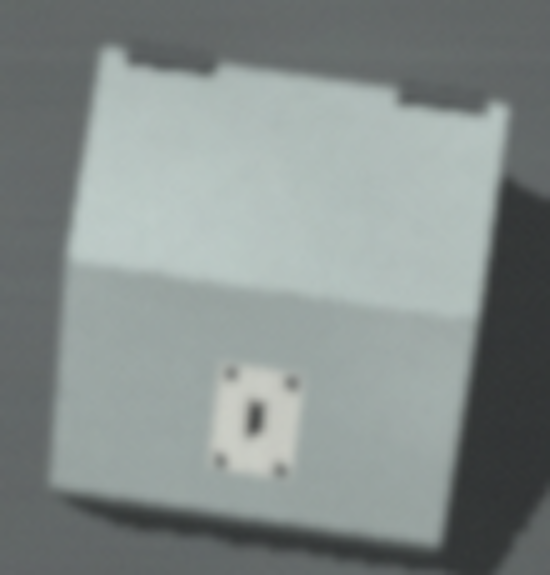

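View pics/zd.png

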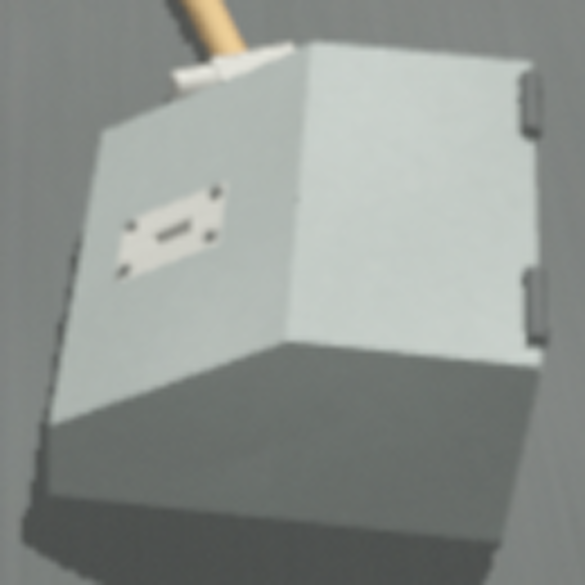

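```bash
cat > h.py <<'E'
import numpy as np,cv2
from scipy.optimize import least_squares
from scipy.spatial.transform import Rotation as R
from bench import ctrl
CAL={n:ctrl.calibration(n) for n in("side","top")}
def K(c):
    f=200/np.tan(np.radians(CAL[c]["fov_y"]/2)); return np.array([[f,0,CAL[c]["cx"]],[0,f,CAL[c]["cy"]],[0,0,1.]])
def proj(c,P):
    return cv2.projectPoints(np.asarray(P,float).reshape(-1,3),CAL[c]["rvec"],CAL[c]["tvec"],K(c),None)[0].reshape(-1,2)
def Rz(a): return R.from_euler('z',a).as_matrix()
def tri(us,ut):
    x=least_squares(lambda p:np.r_[proj("side",p)[0]-us,proj("top",p)[0]-ut],[.5,0,.1]); return x.x,x.fun
def crop(x0,y0,s,p): return (np.array(p,float)+.5)/s-.5+[x0,y0]
E
cat > fit.py <<'E'
from h import *
x0=-.1265;xr=x0+.15*np.cos(np.radians(35));zr=.146;xb=.1265
mt=[(x0,.12,.06),(x0,-.12,.06),(xr,.12,zr),(xr,-.12,zr)]
pt=crop(260,100,5,[(52,487),(440,548),(68,262),(478,317)])
ms=[(x0,.12,.06),(x0,-.12,.06),(xr,.12,zr),(xr,-.12,zr),(xb,.12,zr),(xb,-.12,zr),(x0,-.12,0),(xb,-.12,0)]
ps=crop(300,150,4.5,[(102,130),(50,425),(312,43),(285,342),(533,65),(540,365),(48,495),(500,542)])
W=lambda p,m:np.array(m)@Rz(p[2]).T+[p[0],p[1],0]
f=lambda p:np.r_[(proj("top",W(p,mt))-pt).ravel(),(proj("side",W(p,ms))-ps).ravel()]
r=least_squares(f,[.6,0,0]); print(r.x,np.degrees(r.x[2])); print(r.fun.reshape(-1,2).round(1))
kh=W(r.x,[(x0+.065*np.cos(np.radians(35)),0,.06+.065*np.sin(np.radians(35)))])[0]; print("kh pred",kh)
kt=crop(260,100,5,(255,419));ks=crop(300,150,4.5,(173,231))
print(tri(ks,kt))
n=Rz(r.x[2])@[-np.sin(np.radians(35)),0,np.cos(np.radians(35))]
for a,b in zip([(222,365),(307,378),(296,475),(208,462)],[(230,182),(222,243),(118,278),(125,234)]):
    print(tri(crop(300,150,4.5,b),crop(260,100,5,a)))
E
python3 fit.py
```

```text
[ 0.64315678  0.03600086 -0.14737572] -8.444006928352671
[[-0.3  0.1]
 [ 0.  -0.1]
 [-0.  -0.2]
 [ 0.   1.1]
 [ 0.1  0.4]
 [-0.4  0.1]
 [-0.2 -0.1]
 [ 0.1 -0.2]
 [ 0.1 -0.6]
 [ 0.6  0.4]
 [ 0.1 -0.1]
 [ 0.3  0.1]]
kh pred [0.57069576 0.04675785 0.09728247]
(array([0.57247216, 0.04757729, 0.09726227]), array([ 0.06934663, -0.01195187,  0.00551864,  0.08155778]))
(array([0.60360456, 0.06674147, 0.11681395]), array([-0.54568002,  0.09812948, -0.03338264, -0.63584096]))
(array([0.59586721, 0.01666836, 0.11792038]), array([-0.52528741,  0.09328606, -0.03588405, -0.62917906]))
(array([0.5406724 , 0.02315741, 0.08443966]), array([ 0.07207495, -0.01188483,  0.00710191,  0.08571787]))
(array([0.54841773, 0.07676556, 0.06653379]), array([ 0.71675443, -0.11965702,  0.0653218 ,  0.83029036]))
```

```bash
cat > fit2.py <<'E'
from h import *
pt=crop(205,215,7,[(103,70),(215,108),(165,243),(58,203)])
ps=crop(230,125,6,[(268,122),(384,148),(348,210)])
# stand corners: top img up=+x, left=+y
m=lambda z:np.array([(.03,.025,z),(.03,-.025,z),(-.03,-.025,z),(-.03,.025,z)])
W=lambda p,m:np.array(m)@Rz(p[2]).T+[p[0],p[1],0]
hk=crop(230,125,6,[(350,75),(260,60),(352,125)])
def f(p):
    return np.r_[(proj("top",W(p,m(.043)))-pt).ravel()]
r=least_squares(f,[.5,.3,-.3]); print(r.x,np.degrees(r.x[2]));print(r.fun.reshape(-1,2).round(1))
print("side proj of stand top", ((proj("side",W(r.x,m(.043)))-[230,125]+.5)*6-.5).round())
hd=W(r.x,[(x,y,z) for z in(.103,.075) for x in(-.023,.023) for y in(-.005,.005)])
for z in (.103,):print("handle side zoom",((proj("side",hd)-[230,125]+.5)*6-.5).round(),"top zoom",((proj("top",hd)-[205,215]+.5)*7-.5).round())
E
python3 fit2.py
```

```text
[ 0.41467205  0.31300457 -0.31971451] -18.31829209598929
[[ 0.4  0.3]
 [-0.4  0.1]
 [ 0.  -0.5]
 [-0.  -0. ]]
side proj of stand top [[382. 149.]
 [349. 209.]
 [236. 185.]
 [272. 126.]]
handle side zoom [[256.  68.]
 [264.  56.]
 [345.  86.]
 [352.  74.]
 [260. 114.]
 [267. 102.]
 [347. 131.]
 [354. 119.]] top zoom [[ 96. 206.]
 [ 73. 199.]
 [134. 102.]
 [111.  94.]
 [111. 208.]
 [ 89. 200.]
 [148. 106.]
 [126.  98.]]
```

```bash
cat >> fit2.py <<'E'
T=cv2.imread("pics/top0.png")[225:255,208:240];S=cv2.imread("pics/side0.png")[130:175,260:305]
def big(I,o,c,s):
    B=cv2.resize(I,None,fx=s,fy=s,interpolation=cv2.INTER_CUBIC); B=cv2.convertScaleAbs(B,alpha=1.,beta=0)
    q=((proj(c,hd)-o+.5)*s-.5).astype(int); t=((proj(c,W(r.x,np.r_[m(.043),m(0)]))-o+.5)*s-.5).astype(int)
    D=B.copy()
    for i in range(8): cv2.circle(D,tuple(map(int,q[i])),3,(0,0,255),-1); cv2.circle(D,tuple(map(int,t[i])),3,(255,0,0),-1)
    return np.hstack([B,D])
cv2.imwrite("pics/st_t.png",big(T,[208,225],"top",12)); cv2.imwrite("pics/st_s.png",big(S,[260,130],"side",8))
E
python3 fit2.py >/dev/null
```

```text
(no output)
```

View pics/st_t.png

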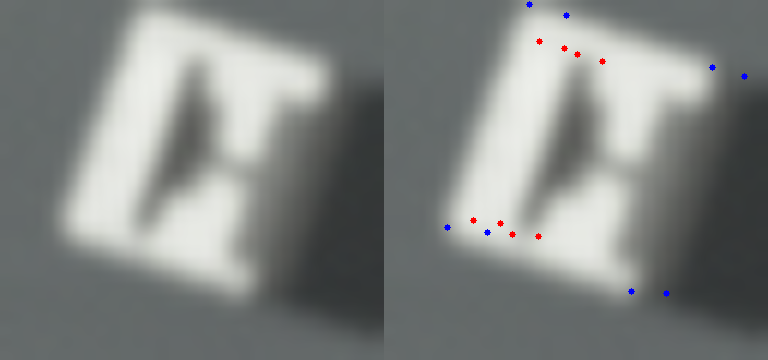

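View pics/st_s.png

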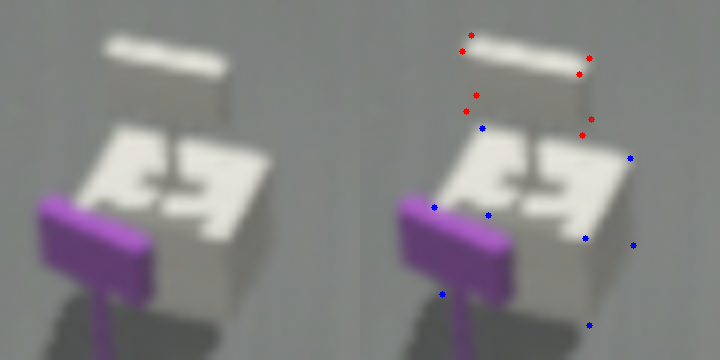

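```bash
cat >> h.py <<'E'
def down(psi,):
    y=np.array([np.cos(psi),np.sin(psi),0]); z=np.array([0,0,-1.]); return np.c_[np.cross(y,z),y,z]
def cur():
    s=ctrl.get_state(); return s,np.array(s["position"]),R.from_rotvec(s["tool_rot"]).as_matrix()
def rows(p0,R0,poses,hand,dp=4,dr=3):
    import json
    out=[]
    for p,M in poses:
        v=R.from_matrix(R0.T@M).as_rotvec(); d=R0.T@(np.array(p)-p0)
        out.append([[round(float(a),dr)+0. for a in v],[round(float(a),dp)+0. for a in d],hand])
    print(json.dumps(out))
def st():
    s,p,M=cur(); print("t",round(s["time"],2),"p",p.round(4),"x",M[:,0].round(3),"y",M[:,1].round(3),"z",M[:,2].round(3),"F",s["ft_force"].round(1),"T",s["torque"].round(2),"w",round(s["grip_width"]*87,1),"q",s["joint_positions"].round(2))
E
python3 - <<'E'
from h import *
print(tri(crop(230,125,6,(250,205)),crop(205,215,7,(315,205))))
print(tri(crop(230,125,6,(107,103)),crop(205,215,7,(137,383))))
st()
s,p,M=cur()
P=[]
for i in range(1,21):
    u=i/20; az=np.radians(-71.9+(37.05+71.9)*u); r=.65+(.5196-.65)*u; psi=np.radians(-71.8+(71.7+71.8)*u)
    P.append(([r*np.cos(az),r*np.sin(az),.24+.0*u],down(psi)))
rows(p,M,P[:10],165)
rows(np.array(P[9][0]),P[9][1],P[10:],165)
E
```

```text
(array([0.39236029, 0.22578823, 0.09061406]), array([ 0.12682432, -0.01773211,  0.01780091,  0.13234609]))
(array([0.31877374, 0.29735596, 0.0959317 ]), array([-0.13639048,  0.01743361, -0.02165855, -0.13577794]))
t 1.0 p [ 0.2025 -0.6177  0.2366] x [ 0.95   0.311 -0.   ] y [ 0.311 -0.95   0.   ] z [ 0. -0. -1.] F [ 0.1 -0.3 -0.2] T [-0.02  0.01  0.02] w 87.1 q [ 1.27  0.32 -0.07  1.45  0.02  1.37 -0.06]
[[[0.0, 0.0, -0.126], [0.0606, -0.0094, -0.0034], 165], [[0.0, 0.0, -0.251], [0.1199, -0.0245, -0.0034], 165], [[0.0, 0.0, -0.377], [0.1769, -0.0449, -0.0034], 165], [[0.0, 0.0, -0.502], [0.2311, -0.0705, -0.0034], 165], [[0.0, 0.0, -0.627], [0.2821, -0.1009, -0.0034], 165], [[0.0, 0.0, -0.752], [0.3295, -0.1356, -0.0034], 165], [[0.0, 0.0, -0.877], [0.3728, -0.1744, -0.0034], 165], [[0.0, 0.0, -1.003], [0.4118, -0.2166, -0.0034], 165], [[0.0, 0.0, -1.128], [0.4461, -0.262, -0.0034], 165], [[0.0, 0.0, -1.253], [0.4757, -0.3099, -0.0034], 165]]
[[[0.0, 0.0, -0.125], [0.0551, 0.0077, 0.0], 165], [[0.0, 0.0, -0.25], [0.1101, 0.01, 0.0], 165], [[0.0, 0.0, -0.376], [0.1645, 0.007, 0.0], 165], [[0.0, 0.0, -0.501], [0.2176, -0.0011, 0.0], 165], [[0.0, 0.0, -0.626], [0.2692, -0.0141, 0.0], 165], [[0.0, 0.0, -0.751], [0.3187, -0.0318, 0.0], 165], [[0.0, 0.0, -0.877], [0.3657, -0.054, 0.0], 165], [[0.0, 0.0, -1.002], [0.4098, -0.0802, 0.0], 165], [[0.0, 0.0, -1.127], [0.4507, -0.1103, 0.0], 165], [[0.0, 0.0, -1.252], [0.4881, -0.1437, 0.0], 165]]
```

>>> step_arm --plan '[[[0.0,0.0,-0.126],[0.0606,-0.0094,-0.0034],165],[[0.0,0.0,-0.251],[0.1199,-0.0245,-0.0034],165],[[0.0,0.0,-0.377],[0.1769,-0.0449,-0.0034],165],[[0.0,0.0,-0.502],[0.2311,-0.0705,-0.0034],165],[[0.0,0.0,-0.627],[0.2821,-0.1009,-0.0034],165],[[0.0,0.0,-0.752],[0.3295,-0.1356,-0.0034],165],[[0.0,0.0,-0.877],[0.3728,-0.1744,-0.0034],165],[[0.0,0.0,-1.003],[0.4118,-0.2166,-0.0034],165],[[0.0,0.0,-1.128],[0.4461,-0.262,-0.0034],165],[[0.0,0.0,-1.253],[0.4757,-0.3099,-0.0034],165]]'

```text
time: 2.25
position: [0.5586, -0.1732, 0.2401]
tool_rot: [2.217, 2.225, 0.001]
ft_force: [0.4, 0.8, 0.6]
grip_width: 0.352
```

>>> step_arm --plan '[[[0.0,0.0,-0.125],[0.0551,0.0077,0.0],165],[[0.0,0.0,-0.25],[0.1101,0.01,0.0],165],[[0.0,0.0,-0.376],[0.1645,0.007,0.0],165],[[0.0,0.0,-0.501],[0.2176,-0.0011,0.0],165],[[0.0,0.0,-0.626],[0.2692,-0.0141,0.0],165],[[0.0,0.0,-0.751],[0.3187,-0.0318,0.0],165],[[0.0,0.0,-0.877],[0.3657,-0.054,0.0],165],[[0.0,0.0,-1.002],[0.4098,-0.0802,0.0],165],[[0.0,0.0,-1.127],[0.4507,-0.1103,0.0],165],[[0.0,0.0,-1.252],[0.4881,-0.1437,0.0],165]]'

```text
time: 3.5
position: [0.4137, 0.3147, 0.2401]
tool_rot: [0.493, 3.102, 0.001]
ft_force: [-0.0, 0.1, 0.0]
grip_width: 0.355
```

Run:
```python
from h import *
st()
for n in("side","top"): cv2.imwrite(f"pics/{n}1.png",ctrl.get_image(n)[:,:,::-1])
s,p,M=cur(); psi=np.radians(71.7)
rows(p,M,[([.4147,.313,.15],down(psi)),([.4147,.313,.12],down(psi)),([.4147,.313,.084],down(psi))],165)
```

```text
t 3.5 p [0.4137 0.3147 0.2401] x [-0.951  0.31  -0.001] y [0.31  0.951 0.   ] z [ 0.001  0.    -1.   ] F [-0.   0.1  0. ] T [ 0.09 -0.13  0.02] w 30.9 q [ 0.26  0.12 -1.02  1.74  0.11  1.34  0.47]
[[[0.002, -0.001, 0.012], [-0.0066, -0.0042, 0.0906], 165], [[0.002, -0.001, 0.012], [-0.0066, -0.0042, 0.1206], 165], [[0.002, -0.001, 0.012], [-0.0066, -0.0043, 0.1566], 165]]
```

View pics/side1.png

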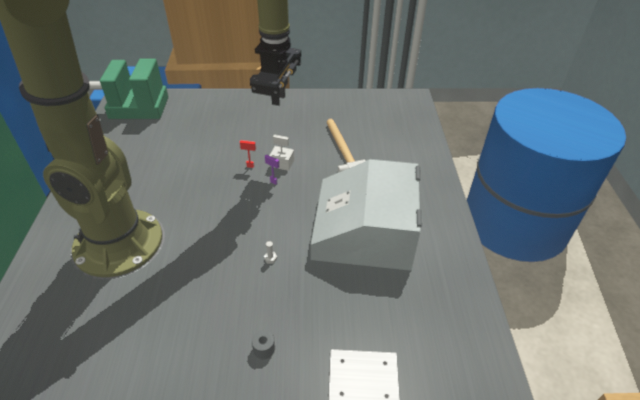

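The gripper is above the stand (side view, around pixel (275, 90)), with the steel key below it at (281, 140). I'll go down part of the way and let it settle.

>>> step_arm --plan '[[[0,0,0],[0,0,0.03],165],[[0,0,0],[0,0,0.06],165],[[0,0,0],[0,0,0.08],165],[[0,0,0],[0,0,0.09],165],[[0,0,0],[0,0,0.09],165],[[0,0,0],[0,0,0.09],165],[[0,0,0],[0,0,0.09],165],[[0,0,0],[0,0,0.09],165],[[0,0,0],[0,0,0.09],165],[[0,0,0],[0,0,0.09],165]]'

```text
time: 4.85
position: [0.4147, 0.3132, 0.15]
tool_rot: [0.5, 3.101, -0.0]
ft_force: [-0.4, -0.9, -1.0]
grip_width: 0.352
```

Run:
```python
from h import *
st()
for n in("side","top"): cv2.imwrite(f"pics/{n}2.png",ctrl.get_image(n)[:,:,::-1])
S=cv2.imread("pics/side2.png")[70:190,230:350];T=cv2.imread("pics/top2.png")[190:290,170:290]
cv2.imwrite("pics/z2.png",np.hstack([cv2.resize(S,(400,400),interpolation=2),cv2.resize(T,(400,333),interpolation=2)[:333] if 0 else cv2.resize(T,(400,400),interpolation=2)]))
s,p,M=cur(); psi=np.radians(71.7)
rows(p,M,[([.4147,.313,.084],down(psi))],165)
```

```text
t 4.85 p [0.4147 0.3132 0.15  ] x [-0.949  0.314 -0.   ] y [ 0.314  0.949 -0.   ] z [ 0. -0. -1.] F [-0.4 -0.9 -1. ] T [ 0.03 -0.14 -0.06] w 30.7 q [ 0.21  0.22 -1.    1.85  0.2   1.17  0.39]
[[[0.0, 0.0, 0.0], [0.0, -0.0002, 0.0659], 165]]
```

View pics/z2.png

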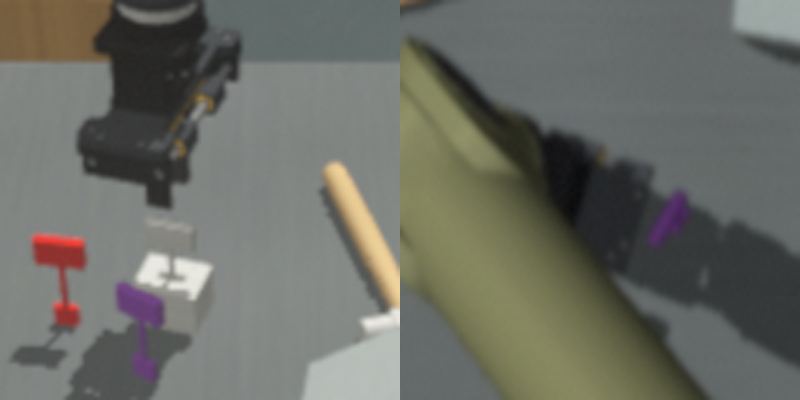

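>>> step_arm --plan '[[[0,0,0],[0,0,0.03],165],[[0,0,0],[0,0,0.05],165],[[0,0,0],[0,0,0.06],165],[[0,0,0],[0,0,0.066],165],[[0,0,0],[0,0,0.066],165],[[0,0,0],[0,0,0.066],165],[[0,0,0],[0,0,0.066],255],[[0,0,0],[0,0,0.066],255],[[0,0,0],[0,0,0.066],255],[[0,0,0],[0,0,0.066],255]]' --squeeze 45

```text
time: 6.2
position: [0.4149, 0.3133, 0.0841]
tool_rot: [0.5, 3.101, 0.0]
ft_force: [0.1, 0.9, 0.6]
grip_width: 0.114
```

Run:
```python
from h import *
st()
cv2.imwrite("pics/side3.png",ctrl.get_image("side")[:,:,::-1])
S=cv2.imread("pics/side3.png")[70:190,230:350]
cv2.imwrite("pics/z3.png",cv2.resize(S,(600,600),interpolation=2))
```

```text
t 6.2 p [0.4149 0.3133 0.0841] x [-0.949  0.314 -0.   ] y [0.314 0.949 0.   ] z [ 0.  0. -1.] F [0.1 0.9 0.6] T [ 0.09 -0.13 -0.02] w 9.9 q [ 0.15  0.32 -0.96  1.92  0.3   1.06  0.32]
```

View pics/z3.png

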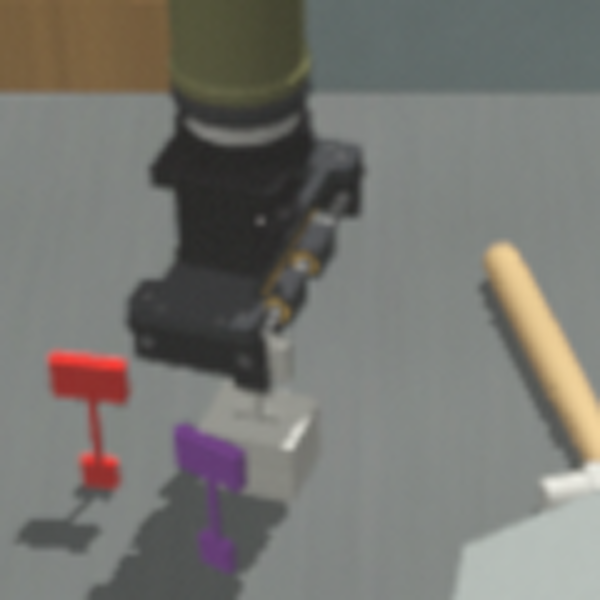

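Jaws read 9.9 mm, so the key's handle is between them. Now I'll lift it straight up.

>>> step_arm --plan '[[[0,0,0],[0,0,-0.005],255],[[0,0,0],[0,0,-0.02],255],[[0,0,0],[0,0,-0.04],255],[[0,0,0],[0,0,-0.065],255],[[0,0,0],[0,0,-0.095],255],[[0,0,0],[0,0,-0.125],255],[[0,0,0],[0,0,-0.145],255],[[0,0,0],[0,0,-0.145],255],[[0,0,0],[0,0,-0.145],255],[[0,0,0],[0,0,-0.145],255]]'

```text
time: 7.5
position: [0.4141, 0.3127, 0.2277]
tool_rot: [-0.5, -3.1, 0.002]
ft_force: [0.5, -0.0, -1.2]
grip_width: 0.107
```

```bash
cat >> h.py <<'E'
YAW=-.14738; KH=np.array([.5707,.0468,.0973]); TIP=.0771
BR=Rz(YAW); N=BR@[-np.sin(np.radians(35)),0,np.cos(np.radians(35))]; XS=BR@[np.cos(np.radians(35)),0,np.sin(np.radians(35))]; YS=BR@[0,1.,0]
def ins(d,dx=0,dy=0,turn=0):
    """tip d above mouth, dx up the slope, dy along box y; turn = clockwise rad"""
    M=np.c_[np.cross(YS,-N),YS,-N]@Rz(turn)
    return KH+N*(d+TIP)+XS*dx+YS*dy,M
E
python3 - <<'E'
from h import *
st()
cv2.imwrite("pics/side4.png",ctrl.get_image("side")[:,:,::-1])
S=cv2.imread("pics/side4.png")[40:190,210:360]
cv2.imwrite("pics/z4.png",cv2.resize(S,(600,600),interpolation=2))
s,p,M=cur(); q,Q=ins(.04); print(q,Q)
rv=R.from_matrix(M.T@Q).as_rotvec()
P=[(p+(q-p)*u,M@R.from_rotvec(rv*u).as_matrix()) for u in np.linspace(0,1,9)[1:]]
for a,b in P: print((a+b[:,2]*TIP).round(3),end=' ')
rows(p,M,P+[P[-1]]*2,255)
E
```

```text
t 7.5 p [0.4141 0.3127 0.2277] x [-0.949  0.314  0.002] y [ 0.314  0.949 -0.002] z [-0.002 -0.001 -1.   ] F [ 0.5 -0.  -1.2] T [ 0.1  -0.19  0.07] w 9.3 q [ 0.26  0.14 -1.02  1.76  0.12  1.32  0.46]
[0.50426233 0.0566631  0.1932227 ] [[-0.81027179  0.14684704  0.56735842]
 [ 0.12029005  0.98915921 -0.084228  ]
 [-0.57357644  0.         -0.81915204]]
[0.431 0.279 0.147] [0.448 0.246 0.143] [0.465 0.213 0.14 ] [0.482 0.18  0.137] [0.499 0.148 0.135] [0.515 0.115 0.133] [0.532 0.082 0.131] [0.548 0.05  0.13 ] [[[-0.007, -0.076, -0.021], [-0.0208, -0.0269, 0.0043], 255], [[-0.013, -0.153, -0.042], [-0.0415, -0.0537, 0.0087], 255], [[-0.02, -0.229, -0.062], [-0.0623, -0.0806, 0.013], 255], [[-0.027, -0.306, -0.083], [-0.083, -0.1074, 0.0173], 255], [[-0.034, -0.382, -0.104], [-0.1038, -0.1343, 0.0217], 255], [[-0.04, -0.458, -0.125], [-0.1245, -0.1611, 0.026], 255], [[-0.047, -0.535, -0.146], [-0.1453, -0.188, 0.0303], 255], [[-0.054, -0.611, -0.167], [-0.166, -0.2149, 0.0346], 255], [[-0.054, -0.611, -0.167], [-0.166, -0.2149, 0.0346], 255], [[-0.054, -0.611, -0.167], [-0.166, -0.2149, 0.0346], 255]]
```

View pics/z4.png

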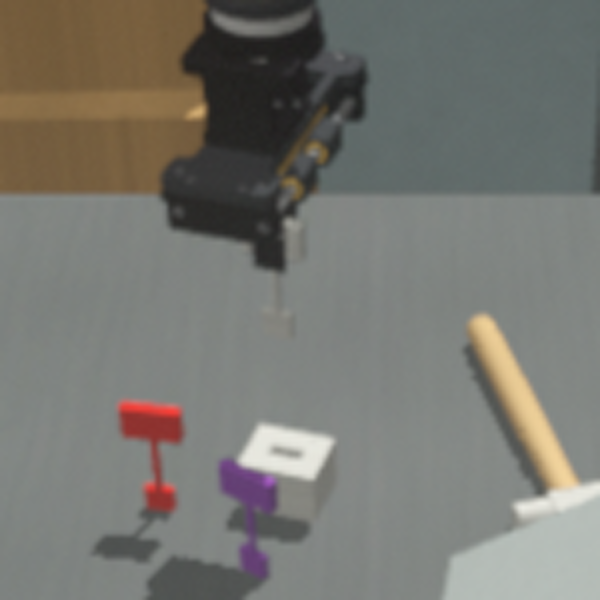

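The key is out of the stand and held upright, with its bit near zoom pixel (277, 320). Next is the move to 40 mm above the keyhole.

>>> step_arm --plan '[[[-0.007,-0.076,-0.021],[-0.0208,-0.0269,0.0043],255],[[-0.013,-0.153,-0.042],[-0.0415,-0.0537,0.0087],255],[[-0.02,-0.229,-0.062],[-0.0623,-0.0806,0.013],255],[[-0.027,-0.306,-0.083],[-0.083,-0.1074,0.0173],255],[[-0.034,-0.382,-0.104],[-0.1038,-0.1343,0.0217],255],[[-0.04,-0.458,-0.125],[-0.1245,-0.1611,0.026],255],[[-0.047,-0.535,-0.146],[-0.1453,-0.188,0.0303],255],[[-0.054,-0.611,-0.167],[-0.166,-0.2149,0.0346],255],[[-0.054,-0.611,-0.167],[-0.166,-0.2149,0.0346],255],[[-0.054,-0.611,-0.167],[-0.166,-0.2149,0.0346],255]]'

```text
time: 8.8
position: [0.5135, 0.061, 0.1893]
tool_rot: [0.186, 2.529, -0.061]
ft_force: [-0.1, -0.2, -1.4]
grip_width: 0.107
```

>>> step_arm --plan '[[[0,0,0],[0,0,0],255],[[0,0,0],[0,0,0],255],[[0,0,0],[0,0,0],255],[[0,0,0],[0,0,0],255],[[0,0,0],[0,0,0],255],[[0,0,0],[0,0,0],255],[[0,0,0],[0,0,0],255],[[0,0,0],[0,0,0],255],[[0,0,0],[0,0,0],255],[[0,0,0],[0,0,0],255]]'

```text
time: 10.05
position: [0.514, 0.0597, 0.1899]
tool_rot: [0.188, 2.528, -0.062]
ft_force: [-0.2, 0.7, -1.0]
grip_width: 0.112
```

```bash
cat >> h.py <<'E'
def key_in_hand(p,M):
    """corner points of handle, bit in world from tcp pose"""
    o=[]
    for z in(-.019,.009): o+= [(x,y,z) for x in(-.023,.023) for y in(-.005,.005)]
    for z in(TIP-.02,TIP): o+= [(x,y,z) for x in(-.011,.011) for y in(-.003,.003)]
    return np.array(o)@M.T+p
def over(tag,x0=None):
    s,p,M=cur(); k=key_in_hand(p,M)
    slot=np.array([KH+a*XS+b*YS for a in(-.0122,.0122) for b in(-.0042,.0042)])
    hs=[]
    for n in("side","top"):
        I=ctrl.get_image(n)[:,:,::-1].copy(); cv2.imwrite(f"pics/{n}{tag}.png",I)
        c=proj(n,[KH])[0]; x,y=int(c[0])-30,int(c[1])-30
        C=cv2.resize(I[y:y+50,x:x+50],(390,390),interpolation=cv2.INTER_CUBIC); f=390/50; D=C.copy()
        for pts,col in((k[8:],(0,0,255)),(slot,(255,0,0)),(k[:8],(0,255,0))):
            for u in (proj(n,pts)-[x,y]+.5)*f-.5: cv2.circle(D,(int(u[0]),int(u[1])),2,col,-1)
        hs.append(np.hstack([C,D])); print(n,"crop",x,y,f)
    cv2.imwrite(f"pics/o{tag}_s.png",hs[0]);cv2.imwrite(f"pics/o{tag}_t.png",hs[1])
E
python3 - <<'E'
from h import *
st(); over(5)
s,p,M=cur(); q,Q=ins(.04); rows(p,M,[(q,Q)],255)
E
```

```text
t 10.05 p [0.514  0.0597 0.1899] x [-0.812  0.121 -0.571] y [ 0.149  0.989 -0.002] z [ 0.565 -0.087 -0.821] F [-0.2  0.7 -1. ] T [0.16 0.71 0.04] w 9.7 q [-0.17 -0.3  -0.17  2.3   0.39  0.63  0.82]
side crop 307 171 7.8
top crop 280 154 7.8
[[[-0.003, -0.003, 0.0], [0.0055, -0.0044, -0.008], 255]]
```

View pics/o5_s.png

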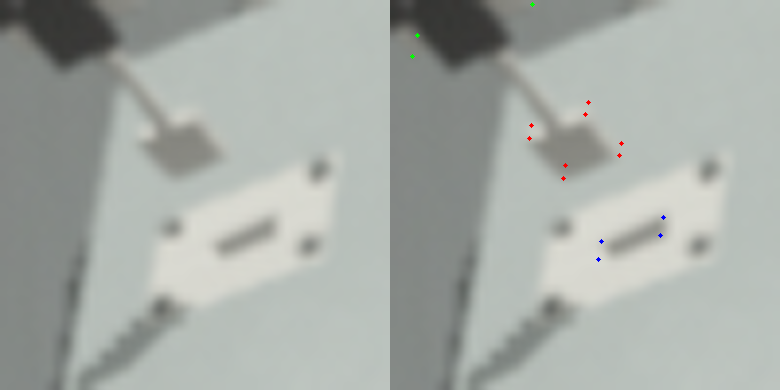

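View pics/o5_t.png

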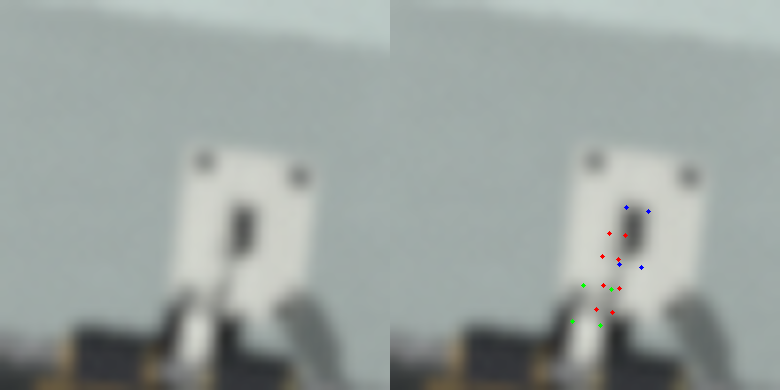

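View pics/side5.png

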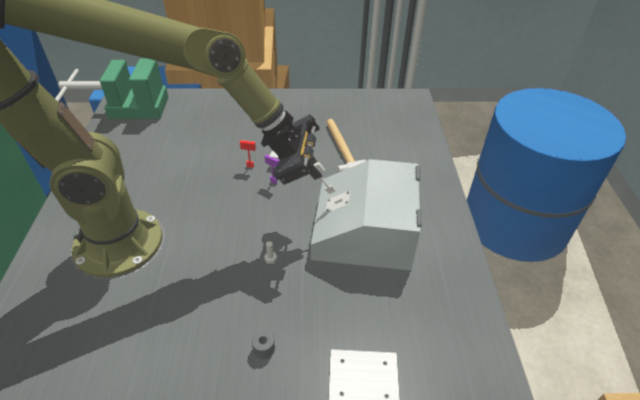

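Run:
```python
from h import *
a=crop(260,100,5,[(232,373),(293,383),(281,470),(221,461)])
b=crop(300,150,4.5,[(216,191),(209,237),(123,272),(130,227)])
X=[tri(j,i)[0] for i,j in zip(a,b)]; X=np.array(X); m=X.mean(0); print(X.round(4),m.round(4))
d=m-KH; print("dev of plate centre: up-slope %.4f y %.4f n %.4f"%(d@XS,d@YS,d@N))
t=tri((338.1,200.9),(310.63,183.25))[0]-KH; print("slot: %.4f %.4f %.4f"%(t@XS,t@YS,t@N))
for n in("side","top"):
    Rm=cv2.Rodrigues(CAL[n]["rvec"])[0]; C=-Rm.T@CAL[n]["tvec"]; v=C-KH; v/=np.linalg.norm(v); print(n,C.round(3),v@XS,v@YS,v@N)
st()
```

```text
[[0.5969 0.0607 0.1159]
 [0.591  0.0248 0.115 ]
 [0.544  0.0323 0.0799]
 [0.5492 0.0684 0.0802]] [0.5703 0.0465 0.0978]
dev of plate centre: up-slope -0.0000 y -0.0003 n 0.0006
slot: 0.0017 0.0010 -0.0009
side [ 0.5   -0.823  0.96 ] 0.44162332118503356 -0.7094812073899114 0.5491859963127744
top [ 0.361 -0.002  1.454] 0.4470491834205696 -0.0572662245571771 0.8926744127216649
t 10.15 p [0.5139 0.0597 0.1898] x [-0.812  0.121 -0.571] y [ 0.149  0.989 -0.002] z [ 0.565 -0.087 -0.821] F [ 1.1  1.  -0.9] T [ 0.16  0.64 -0.  ] w 9.8 q [-0.17 -0.3  -0.17  2.3   0.39  0.63  0.82]
```

Run:
```python
from h import *
s,p,M=cur()
for d in(.022,.012): rows(p,M,[ins(d)],255)
```

```text
[[[-0.003, -0.003, 0.0], [0.0055, -0.0044, 0.01], 255]]
[[[-0.003, -0.003, 0.0], [0.0055, -0.0043, 0.02], 255]]
```

>>> step_arm --plan '[[[0,0,0],[0,0,0.003],255],[[0,0,0],[0,0,0.006],255],[[0,0,0],[0,0,0.01],255],[[0,0,0],[0,0,0.014],255],[[0,0,0],[0,0,0.018],255],[[0,0,0],[0,0,0.018],255],[[0,0,0],[0,0,0.018],255],[[0,0,0],[0,0,0.018],255],[[0,0,0],[0,0,0.018],255],[[0,0,0],[0,0,0.018],255]]'

```text
time: 11.4
position: [0.5241, 0.0582, 0.1752]
tool_rot: [0.188, 2.527, -0.062]
ft_force: [-0.1, -0.0, -1.2]
grip_width: 0.113
```

Run:
```python
from h import *
st(); over(6)
s,p,M=cur()
for d in(.022,.012): rows(p,M,[ins(d)],255)
```

```text
t 11.4 p [0.5241 0.0582 0.1752] x [-0.812  0.121 -0.572] y [ 0.149  0.989 -0.002] z [ 0.565 -0.087 -0.821] F [-0.1 -0.  -1.2] T [ 0.19  0.67 -0.02] w 9.8 q [-0.15 -0.26 -0.17  2.3   0.42  0.58  0.8 ]
side crop 307 171 7.8
top crop 280 154 7.8
[[[-0.003, -0.003, 0.0], [0.0056, -0.0044, -0.0079], 255]]
[[[-0.003, -0.003, 0.0], [0.0055, -0.0043, 0.0021], 255]]
```

View pics/o6_s.png

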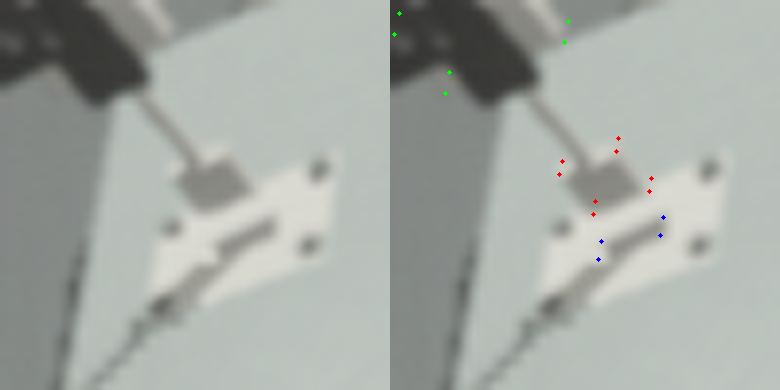

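View pics/o6_t.png

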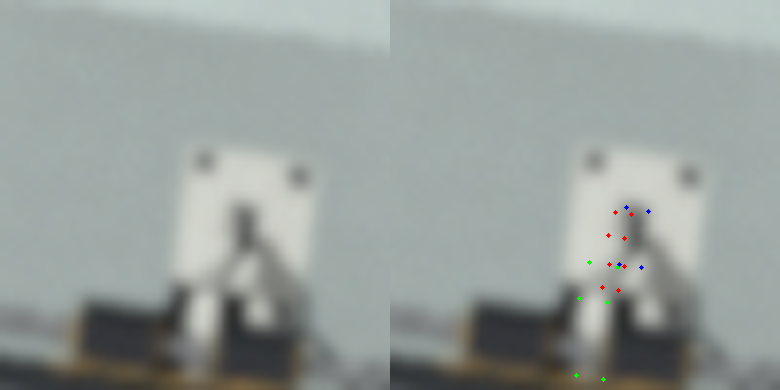

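>>> step_arm --plan '[[[-0.001,-0.001,0],[0.0015,-0.001,0.001],255],[[-0.002,-0.002,0],[0.003,-0.0025,0.002],255],[[-0.003,-0.003,0],[0.0045,-0.0035,0.003],255],[[-0.003,-0.003,0],[0.0055,-0.0043,0.004],255],[[-0.003,-0.003,0],[0.0055,-0.0043,0.004],255],[[-0.003,-0.003,0],[0.0055,-0.0043,0.004],255],[[-0.003,-0.003,0],[0.0055,-0.0043,0.004],255],[[-0.003,-0.003,0],[0.0055,-0.0043,0.004],255],[[-0.003,-0.003,0],[0.0055,-0.0043,0.004],255],[[-0.003,-0.003,0],[0.0055,-0.0043,0.004],255]]'

```text
time: 12.75
position: [0.5213, 0.0542, 0.1687]
tool_rot: [0.187, 2.525, -0.058]
ft_force: [0.4, -0.5, -1.4]
grip_width: 0.111
```

Run:
```python
from h import *
st(); over(7)
s,p,M=cur()
for d in(.010,.004): rows(p,M,[ins(d)],255)
```

```text
t 12.75 p [0.5213 0.0542 0.1687] x [-0.81   0.12  -0.574] y [0.147 0.989 0.   ] z [ 0.568 -0.084 -0.819] F [ 0.4 -0.5 -1.4] T [ 0.2   0.62 -0.09] w 9.7 q [-0.15 -0.26 -0.16  2.32  0.42  0.56  0.8 ]
side crop 307 171 7.8
top crop 280 154 7.8
[[[0.0, 0.0, 0.0], [0.0, -0.0001, 0.0001], 255]]
[[[0.0, 0.0, 0.0], [0.0, -0.0001, 0.0061], 255]]
```

View pics/o7_s.png

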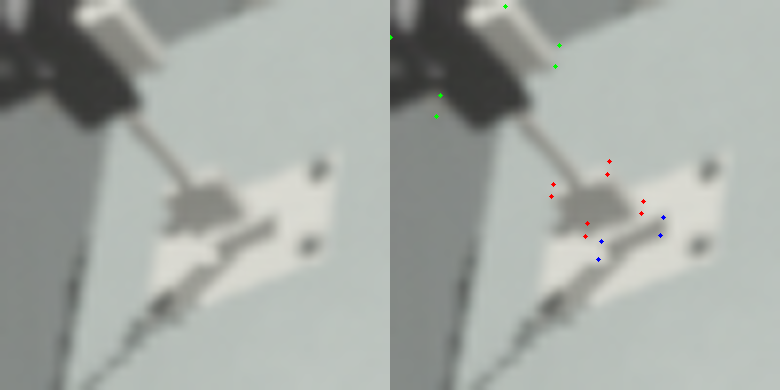

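View pics/o7_t.png

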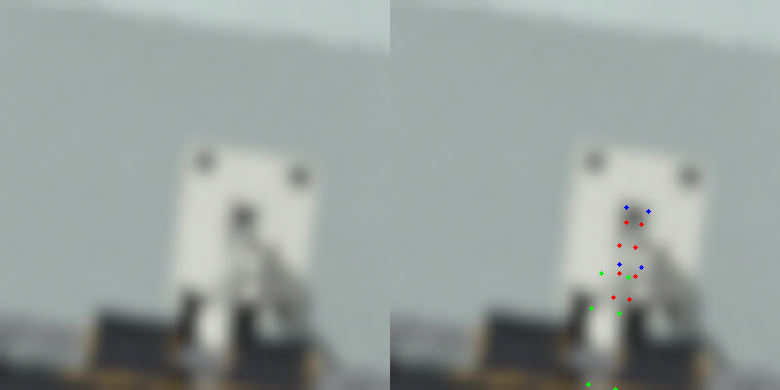

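>>> step_arm --plan '[[[0,0,0],[0,0,0.003],255],[[0,0,0],[0,0,0.006],255],[[0,0,0],[0,0,0.008],255],[[0,0,0],[0,0,0.01],255],[[0,0,0],[0,0,0.011],255],[[0,0,0],[0,0,0.012],255],[[0,0,0],[0,0,0.013],255],[[0,0,0],[0,0,0.014],255],[[0,0,0],[0,0,0.014],255],[[0,0,0],[0,0,0.014],255]]'

```text
time: 14.1
position: [0.5292, 0.053, 0.1573]
tool_rot: [0.187, 2.525, -0.058]
ft_force: [0.8, 0.1, -0.0]
grip_width: 0.107
```

Run:
```python
from h import *
st(); over(8)
s,p,M=cur()
rows(p,M,[ins(-.004)],255); F=s["ft_force"]; print("F xs,ys,n",F@XS,F@YS,F@N)
```

```text
t 14.1 p [0.5292 0.053  0.1573] x [-0.81   0.121 -0.574] y [0.147 0.989 0.   ] z [ 0.568 -0.084 -0.819] F [ 0.8  0.1 -0. ] T [0.19 0.62 0.04] w 9.4 q [-0.14 -0.23 -0.17  2.32  0.45  0.53  0.78]
side crop 307 171 7.8
top crop 280 154 7.8
[[[0.0, 0.0, 0.0], [0.0001, -0.0001, 0.0001], 255]]
F xs,ys,n -1.4733565676616998 0.18805465510621583 -0.0727830067260026
```

View pics/o8_s.png

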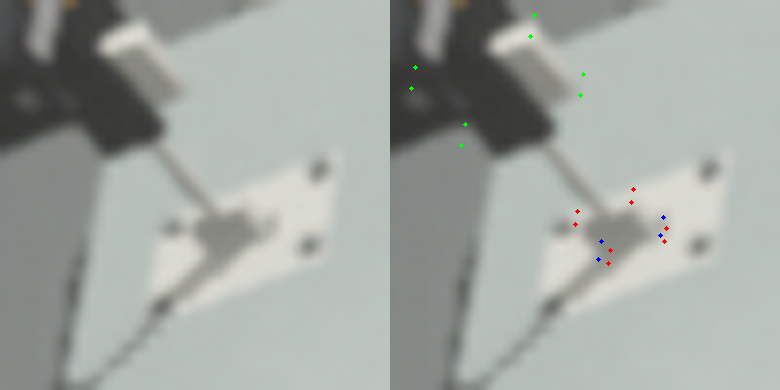

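View pics/o8_t.png

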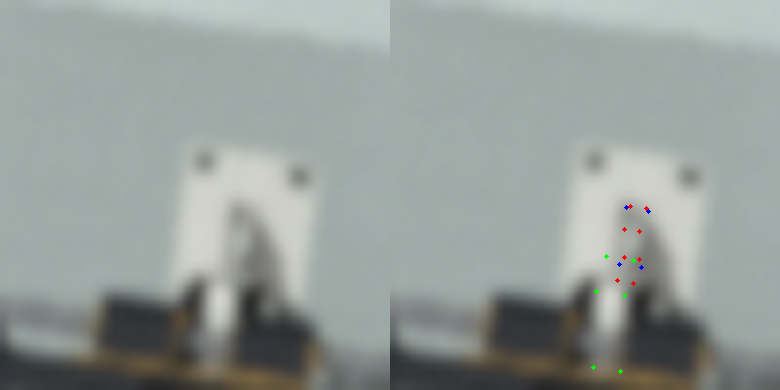

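No contact force at a nominal 4 mm past the mouth, so the tip is probably entering. I'll go on gently.

>>> step_arm --plan '[[[0,0,0],[0,0,0.001],255],[[0,0,0],[0,0,0.002],255],[[0,0,0],[0,0,0.003],255],[[0,0,0],[0,0,0.004],255],[[0,0,0],[0,0,0.005],255],[[0,0,0],[0,0,0.006],255],[[0,0,0],[0,0,0.006],255],[[0,0,0],[0,0,0.006],255],[[0,0,0],[0,0,0.006],255],[[0,0,0],[0,0,0.006],255]]'

```text
time: 15.45
position: [0.5326, 0.0525, 0.1524]
tool_rot: [0.187, 2.524, -0.058]
ft_force: [0.1, 0.7, -1.0]
grip_width: 0.113
```

```bash
cat >> h.py <<'E'
def rel():
    s,p,M=cur(); d=p-KH; F=s["ft_force"]; T=s["torque"]
    print("t %.2f d %.4f up %.4f y %.4f | F up %.1f y %.1f n %.1f | T up %.2f y %.2f n %.2f w %.1f q"%(s["time"],d@N-TIP,d@XS,d@YS,F@XS,F@YS,F@N,T@XS,T@YS,T@N,s["grip_width"]*87),s["joint_positions"].round(2))
E
python3 - <<'E'
from h import *
rel()
E
```

```text
t 15.45 d -0.0099 up 0.0001 y 0.0001 | F up -0.6 y 0.7 n -0.8 | T up 0.08 y 0.69 n -0.06 w 9.8 q [-0.13 -0.21 -0.17  2.32  0.46  0.52  0.77]
```

>>> step_arm --plan '[[[0,0,0],[0,0,0.002],255],[[0,0,0],[0,0,0.004],255],[[0,0,0],[0,0,0.006],255],[[0,0,0],[0,0,0.008],255],[[0,0,0],[0,0,0.01],255],[[0,0,0],[0,0,0.012],255],[[0,0,0],[0,0,0.014],255],[[0,0,0],[0,0,0.016],255],[[0,0,0],[0,0,0.016],255],[[0,0,0],[0,0,0.016],255]]'

```text
time: 16.7
position: [0.5417, 0.0512, 0.1392]
tool_rot: [0.187, 2.525, -0.058]
ft_force: [-0.4, -0.3, -0.9]
grip_width: 0.112
```

Run:
```python
from h import *
rel(); over(9)
```

```text
t 16.70 d -0.0259 up 0.0000 y 0.0001 | F up -0.8 y -0.3 n -0.5 | T up 0.05 y 0.70 n -0.03 w 9.8 q [-0.12 -0.17 -0.18  2.32  0.5   0.48  0.74]
side crop 307 171 7.8
top crop 280 154 7.8
```

View pics/o9_s.png

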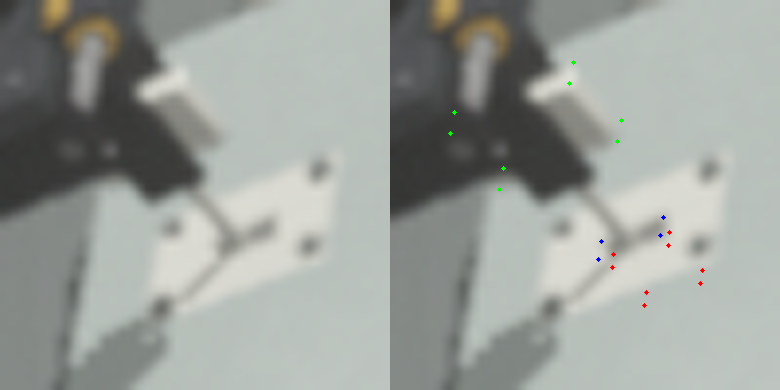

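>>> step_arm --plan '[[[0,0,0],[0,0,0.002],255],[[0,0,0],[0,0,0.004],255],[[0,0,0],[0,0,0.005],255],[[0,0,0],[0,0,0.006],255],[[0,0,0],[0,0,0.007],255],[[0,0,0],[0,0,0.008],255],[[0,0,0],[0,0,0.008],255],[[0,0,0],[0,0,0.008],255],[[0,0,0],[0,0,0.008],255],[[0,0,0],[0,0,0.008],255]]'

```text
time: 18.05
position: [0.5463, 0.0506, 0.1329]
tool_rot: [0.187, 2.524, -0.058]
ft_force: [-5.1, 1.4, 5.1]
grip_width: 0.114
```

Run:
```python
from h import *
rel()
```

```text
t 18.05 d -0.0338 up 0.0002 y 0.0001 | F up -1.4 y 0.7 n 7.1 | T up -0.09 y 0.98 n -0.06 w 9.9 q [-0.11 -0.15 -0.18  2.32  0.52  0.46  0.72]
```

>>> step_arm --plan '[[[0,0,0.08],[0,0,0.0003],255],[[0,0,0.17],[0,0,0.0003],255],[[0,0,0.26],[0,0,0.0003],255],[[0,0,0.35],[0,0,0.0003],255],[[0,0,0.44],[0,0,0.0003],255],[[0,0,0.53],[0,0,0.0003],255],[[0,0,0.62],[0,0,0.0003],255],[[0,0,0.7],[0,0,0.0003],255],[[0,0,0.75],[0,0,0.0003],255],[[0,0,0.75],[0,0,0.0003],255]]' --squeeze 55

```text
time: 19.3
position: [0.5466, 0.0505, 0.133]
tool_rot: [1.105, 2.295, 0.239]
ft_force: [-8.1, -0.2, 7.9]
grip_width: 0.112
```

```bash
cat >> h.py <<'E'
def ang():
    s,p,M=cur(); Q=ins(0)[1]; print("turn rel slot",R.from_matrix(Q.T@M).as_rotvec().round(3))
E
python3 - <<'E'
from h import *
rel();ang();over(10)
E
```

```text
t 19.30 d -0.0338 up 0.0005 y 0.0002 | F up -2.0 y -1.4 n 11.1 | T up -0.17 y 1.14 n 0.05 w 9.8 q [-0.02 -0.15 -0.27  2.31  0.49  0.46 -0.01]
turn rel slot [-0.    -0.001  0.75 ]
side crop 307 171 7.8
top crop 280 154 7.8
```

View pics/o10_s.png

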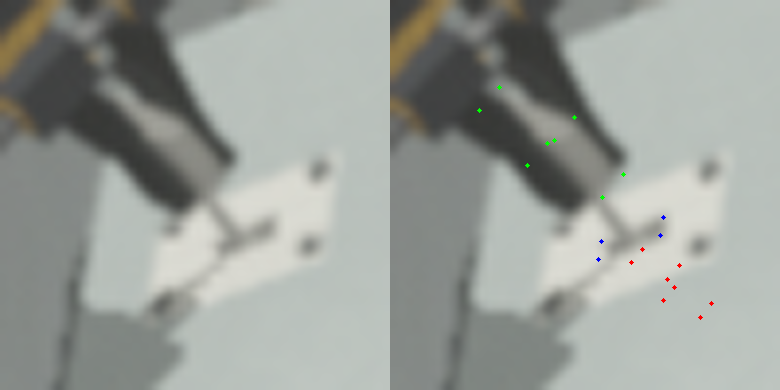

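View pics/side10.png

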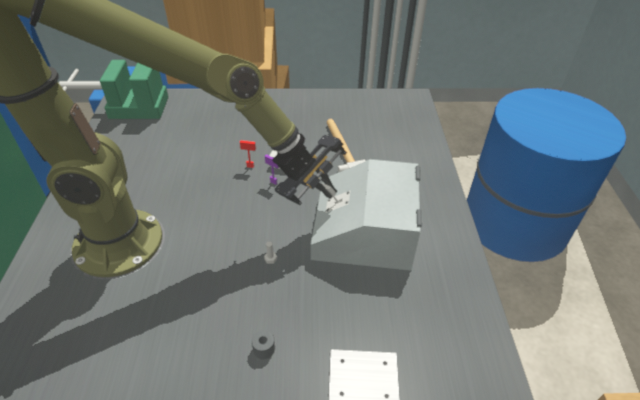

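The key has turned 0.75 rad and the handle follows the gripper. I'll turn it on to about 1.2 rad.

>>> step_arm --plan '[[[0,0,0.08],[0,0,0],255],[[0,0,0.16],[0,0,0],255],[[0,0,0.24],[0,0,0],255],[[0,0,0.32],[0,0,0],255],[[0,0,0.4],[0,0,0],255],[[0,0,0.45],[0,0,0],255],[[0,0,0.45],[0,0,0],255],[[0,0,0.45],[0,0,0],255],[[0,0,0.45],[0,0,0],255],[[0,0,0.45],[0,0,0],255]]'

```text
time: 20.65
position: [0.5463, 0.0504, 0.1329]
tool_rot: [1.612, 2.018, 0.409]
ft_force: [-9.2, -0.4, 8.4]
grip_width: 0.108
```

Run:
```python
from h import *
rel();ang();over(11)
```

```text
t 20.65 d -0.0338 up 0.0002 y -0.0001 | F up -2.6 y -1.7 n 12.1 | T up -0.29 y 1.27 n 0.03 w 9.4 q [ 0.04 -0.15 -0.32  2.31  0.47  0.45 -0.44]
turn rel slot [ 0.0e+00 -1.0e-03  1.2e+00]
side crop 307 171 7.8
top crop 280 154 7.8
```

View pics/side11.png

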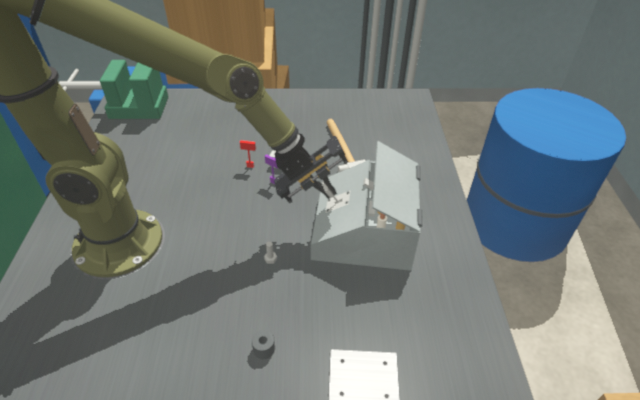

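The lid is rising (hinge side at about (395, 175)). I'll wait a moment, then open the jaws part way with the arm still.

>>> step_arm --plan '[[[0,0,0],[0,0,-0.0003],255],[[0,0,0],[0,0,-0.0003],255],[[0,0,0],[0,0,-0.0003],255],[[0,0,0],[0,0,-0.0003],240],[[0,0,0],[0,0,-0.0003],215],[[0,0,0],[0,0,-0.0003],190],[[0,0,0],[0,0,-0.0003],160],[[0,0,0],[0,0,-0.0003],150],[[0,0,0],[0,0,-0.0003],150],[[0,0,0],[0,0,-0.0003],150]]'

```text
time: 22.0
position: [0.5463, 0.0506, 0.1328]
tool_rot: [1.612, 2.019, 0.41]
ft_force: [-0.5, 0.3, -0.1]
grip_width: 0.41
```

Run:
```python
from h import *
rel();ang();over(12)
```

```text
t 22.00 d -0.0339 up 0.0002 y 0.0001 | F up -0.5 y 0.2 n 0.2 | T up -0.03 y 0.54 n -0.05 w 35.7 q [ 0.04 -0.15 -0.32  2.31  0.47  0.45 -0.44]
turn rel slot [-1.0e-03 -0.0e+00  1.2e+00]
side crop 307 171 7.8
top crop 280 154 7.8
```

View pics/side12.png

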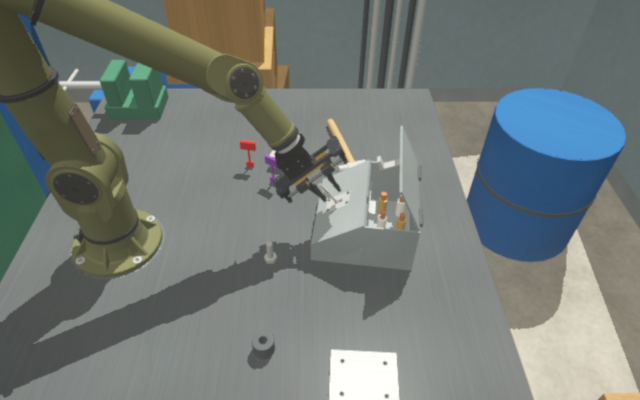

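View pics/o12_s.png

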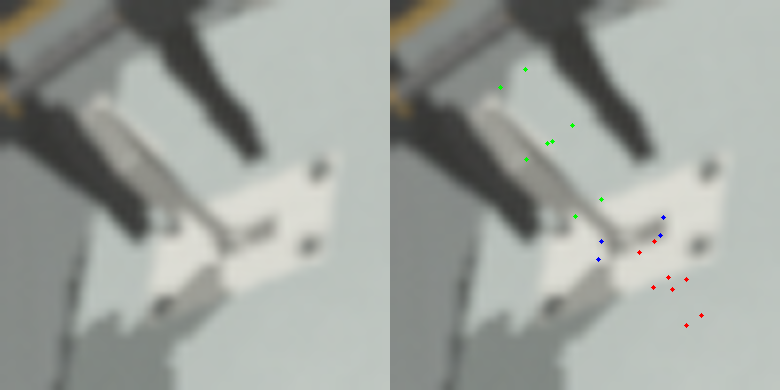

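>>> step_arm --plan '[[[0,0,0],[0,0,0],90],[[0,0,0],[0,0,0],60],[[0,0,0],[0,0,0],60],[[0,0,0],[0,0,-0.003],60],[[0,0,0],[0,0,-0.009],60],[[0,0,0],[0,0,-0.018],60],[[0,0,0],[0,0,-0.027],60],[[0,0,0],[0,0,-0.036],60],[[0,0,0],[0,0,-0.044],60],[[0,0,0],[0,0,-0.044],60]]'

```text
time: 23.35
position: [0.5214, 0.0544, 0.1697]
tool_rot: [1.611, 2.018, 0.411]
ft_force: [0.8, -0.0, 0.3]
grip_width: 0.769
```

Run:
```python
from h import *
rel();ang();over(13)
```

```text
t 23.35 d 0.0108 up 0.0007 y 0.0003 | F up 0.8 y 0.1 n -0.2 | T up -0.03 y 0.57 n 0.01 w 66.9 q [-0.01 -0.26 -0.29  2.32  0.35  0.55 -0.34]
turn rel slot [-2.0e-03 -1.0e-03  1.2e+00]
side crop 307 171 7.8
top crop 280 154 7.8
```

View pics/side13.png

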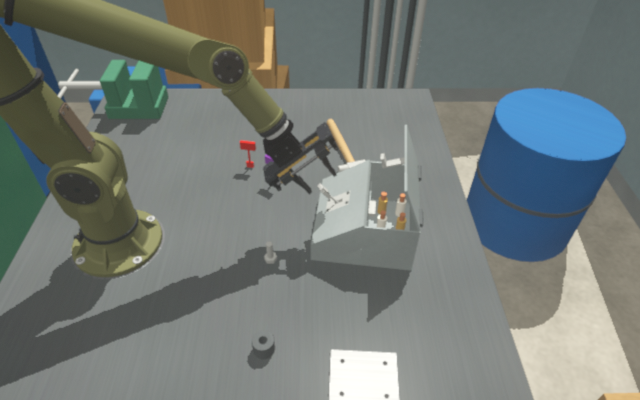

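View pics/o13_s.png

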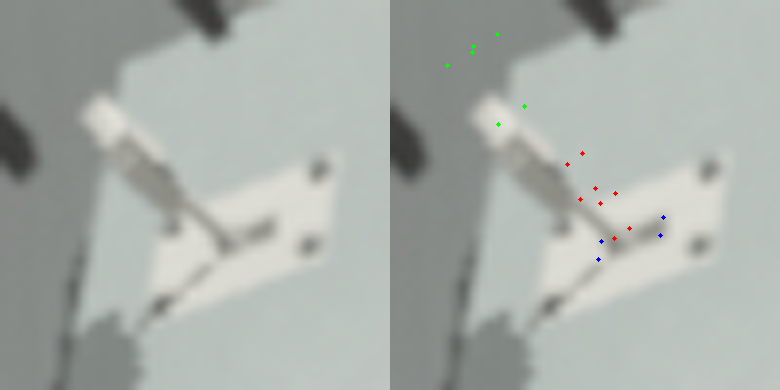

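View pics/top13.png

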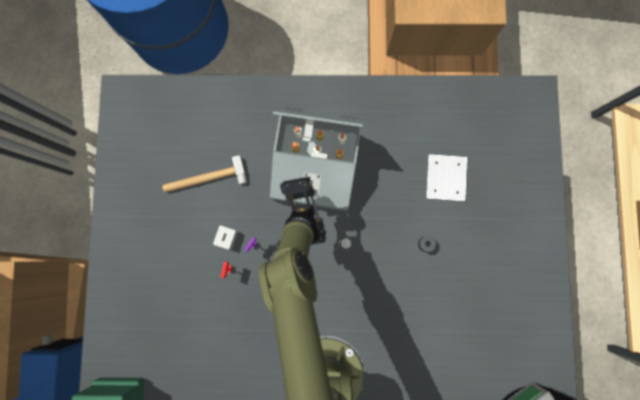

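Run:
```python
from h import *
p,M=ins(-.034,turn=1.2)
for n,(x,y) in(("side",(307,171)),("top",(280,154))):
    k=key_in_hand(p,M); I=cv2.imread(f"pics/{n}13.png")[y:y+50,x:x+50]; C=cv2.resize(I,(390,390),interpolation=2); D=C.copy(); 
    for u in (proj(n,k[:8])-[x,y]+.5)*7.8-.5: cv2.circle(D,(int(u[0]),int(u[1])),2,(0,255,0),-1)
    # tilted hypotheses: pivot 24 mm below the mouth, tilt t toward down-slope
    for t,c in((.05,(255,0,0)),(.1,(0,0,255)),(.15,(0,255,255))):
        ax=R.from_rotvec(-YS*t).as_matrix(); piv=KH-N*.024
        u=(proj(n,[piv+ax@(KH+N*h-piv) for h in (0.034,.062)])-[x,y]+.5)*7.8-.5
        for v in u: cv2.circle(D,(int(v[0]),int(v[1])),3,c,-1)
    cv2.imwrite(f"pics/k_{n}.png",np.hstack([C,D]))
```

```text
(no output)
```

View pics/k_side.png

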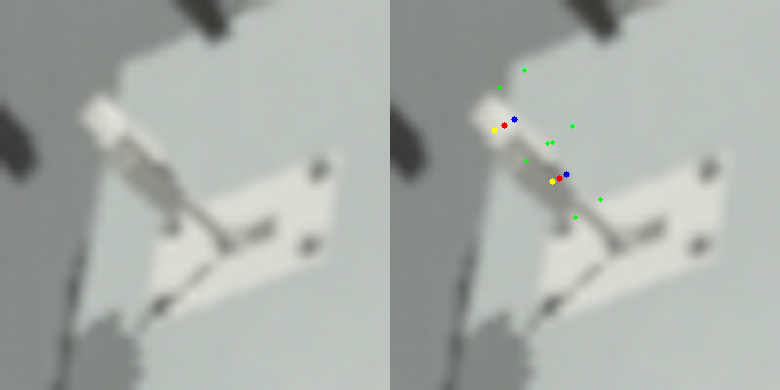

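View pics/k_top.png

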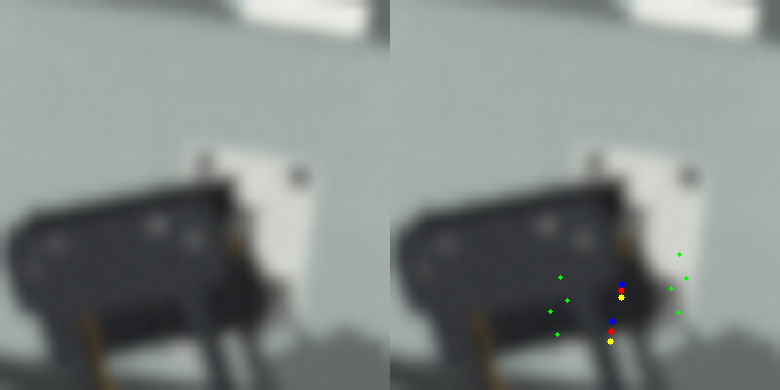

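Run:
```python
from h import *
s,p,M=cur()
ax=np.cross(M[:,2],[0,0,-1]); a=np.arcsin(np.linalg.norm(ax)); ax/=np.linalg.norm(ax)
P=[(p+[0,0,.02],M),(p+[0,0,.05],M),(p+[0,0,.08],M)]
p1=p+[0,0,.08]; p2=np.array([.46,.22,.29])
for u in np.linspace(0,1,7)[1:]: P.append((p1+(p2-p1)*u,R.from_rotvec(ax*a*u).as_matrix()@M))
P.append(P[-1]); print(a); rows(p,M,P,60)
```

```text
0.611269311989534
[[[0.0, 0.0, 0.0], [-0.0042, 0.0107, -0.0164], 60], [[0.0, 0.0, 0.0], [-0.0104, 0.0268, -0.0409], 60], [[0.0, 0.0, 0.0], [-0.0166, 0.0428, -0.0655], 60], [[0.095, 0.037, 0.0], [0.0102, 0.045, -0.0793], 60], [[0.19, 0.074, 0.0], [0.0371, 0.0473, -0.093], 60], [[0.285, 0.111, 0.0], [0.0639, 0.0495, -0.1068], 60], [[0.38, 0.147, 0.0], [0.0908, 0.0517, -0.1205], 60], [[0.475, 0.184, 0.0], [0.1177, 0.054, -0.1343], 60], [[0.57, 0.221, 0.0], [0.1445, 0.0562, -0.148], 60], [[0.57, 0.221, 0.0], [0.1445, 0.0562, -0.148], 60]]
```

>>> step_arm --plan '[[[0.0,0.0,0.0],[-0.0042,0.0107,-0.0164],60],[[0.0,0.0,0.0],[-0.0104,0.0268,-0.0409],60],[[0.0,0.0,0.0],[-0.0166,0.0428,-0.0655],60],[[0.095,0.037,0.0],[0.0102,0.045,-0.0793],60],[[0.19,0.074,0.0],[0.0371,0.0473,-0.093],60],[[0.285,0.111,0.0],[0.0639,0.0495,-0.1068],60],[[0.38,0.147,0.0],[0.0908,0.0517,-0.1205],60],[[0.475,0.184,0.0],[0.1177,0.054,-0.1343],60],[[0.57,0.221,0.0],[0.1445,0.0562,-0.148],60],[[0.57,0.221,0.0],[0.1445,0.0562,-0.148],60]]'

```text
time: 24.7
position: [0.4608, 0.2215, 0.2891]
tool_rot: [-1.957, -2.456, 0.001]
ft_force: [0.4, -0.6, -0.2]
grip_width: 0.763
```

Run:
```python
from h import *
st()
for n,(x,y) in(("side",(307,171)),("top",(280,154))):
    I=ctrl.get_image(n)[:,:,::-1].copy(); cv2.imwrite(f"pics/{n}14.png",I)
    p,M=ins(-.034,turn=1.2); k=key_in_hand(p,M); I=I[y:y+50,x:x+50]; C=cv2.resize(I,(390,390),interpolation=2); D=C.copy(); 
    for u in (proj(n,k[:8])-[x,y]+.5)*7.8-.5: cv2.circle(D,(int(u[0]),int(u[1])),2,(0,255,0),-1)
    cv2.imwrite(f"pics/k14_{n}.png",np.hstack([C,D]))
```

```text
t 24.7 p [0.4608 0.2215 0.2891] x [-0.223  0.975  0.   ] y [ 0.975  0.223 -0.001] z [-0.002  0.    -1.   ] F [ 0.4 -0.6 -0.2] T [-0.01 -0.16  0.02] w 66.4 q [-0.3   0.01 -0.2   1.7   0.    1.43 -0.28]
```

View pics/k14_side.png

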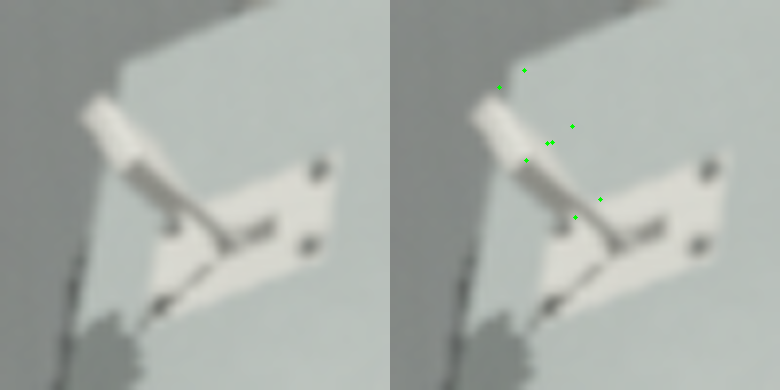

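View pics/k14_top.png

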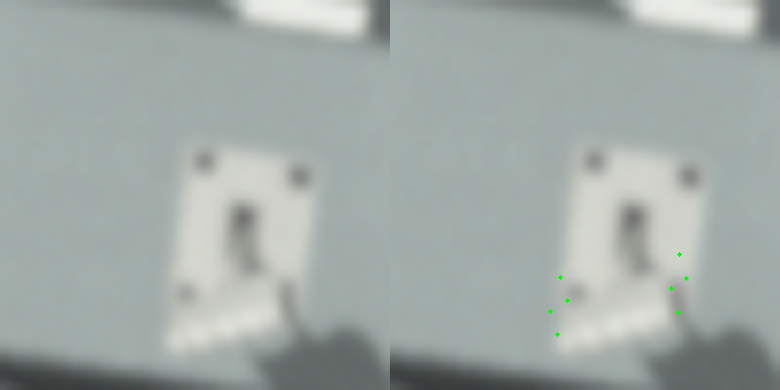

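View pics/side14.png

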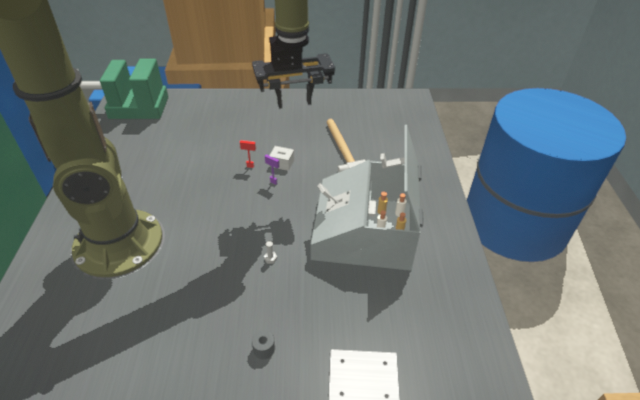

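Run:
```python
from h import *
out=[]
for n,(x,y) in(("side",(307,171)),("top",(280,154))):
    I=cv2.imread(f"pics/{n}14.png")[y:y+50,x:x+50]; row=[]
    for t in(.05,.1,.15,.2):
        C=cv2.resize(I,None,fx=8,fy=8,interpolation=2)
        p,M=ins(-.034,turn=1.2); k=key_in_hand(p,M)[:8]; piv=KH-N*.034
        # up-slope edge x YS: tilt handle down-slope
        k=(k-piv)@R.from_rotvec(-YS*t).as_matrix().T+piv
        u=((proj(n,k)-[x,y]+.5)*8-.5).astype(np.int32)
        cv2.polylines(C,[cv2.convexHull(u)],True,(0,0,255),1); row.append(cv2.resize(C[40:,0:],(200,180),interpolation=cv2.INTER_AREA) if 0 else C[60:360,60:260 if n=="side" else 260] if n=="side" else C[200:400,120:320])
    out.append(np.hstack(row))
w=800
cv2.imwrite("pics/t.png",np.vstack(out))
```

```text
(no output)
```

View pics/t.png

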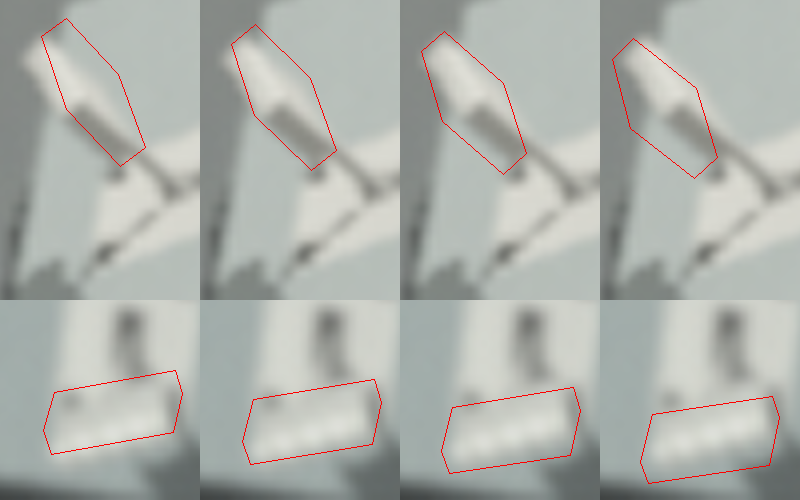

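The robot is clear, the lid is up, and the key is in the lock leaning about 0.1 rad, which fits the play in the plug. It looks the same in the last two pictures, so I'm handing the job in.

Run:
```python
from bench import ctrl
import cv2,numpy as np
a=cv2.imread("pics/side14.png").astype(int); b=ctrl.get_image("side")[:,:,::-1].astype(int)
print("diff near key/lid",abs(a-b)[120:260,310:430].max(), ctrl.get_state()["ft_force"].round(1))
print(ctrl.close_job(), ctrl.get_state()["time"])
```

```text
diff near key/lid 3 [ 0.2 -0.5 -0.3]
the job is handed in; nothing more can be done
the job is handed in; nothing more can be done
```

The key is in the lock and let go, the lid is up, and I handed the job in. The robot's clock was at about 25 s, against the 48 s limit.

**What I did:** I took the steel key straight up out of its stand and pushed it in along the keyhole axis. Contact came at 33.8 mm depth with 7 N, where 34 mm was expected. I then turned it 1.2 rad clockwise; the bolt let go and the lid rose. I opened the jaws and moved the arm well clear.

**Last checks:**
- **Lid:** it stands up in the picture. I judged this by eye and did not measure the angle.
- **Key:** it is at rest; comparing two pictures showed no movement of key or lid. It leans about 0.1 rad down-slope since I let go of it, estimated by laying its outline over both camera views. The limit is 0.25 rad. I inferred that the tip stays within 6 mm from this fit and the play in the plug; the pictures cannot show it directly.
- **Robot:** the tool force is about zero, so it touches nothing.
- **Other things:** in the last pictures I saw no sign that the bush, hex bolt, plate, hammer or the red and purple keys had moved, though I did not measure this.

**What disagreed:**
- **Approach pose:** the first one, 40 mm above the keyhole, was out of reach because joint 2 was at its limit. The arm stopped about 10 mm off, and I corrected this nearer the lock.
- **Keyhole position:** the dark slot in the pictures sat about 2 mm off the position from the box model. I used the model, which the lock plate's screws confirmed, and the key went in without side force.

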